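# Show a stained culture flask to the bench camera

## Task

Take the smaller of the two culture flasks out of the basket, turn it so that its growth face (the broad face on the side that its cap leans away from) looks straight into the lens of the bench camera, and hold it up there for the picture: cap uppermost, the middle of the growth face centred on the lens and 15 cm in front of it, square to it in every direction even where the camera looks downward. Finish while still holding it, quite still; do not touch the camera or its stand, and leave the larger flask and the other things on the bench where they are.

Things in the scene. Friction and masses are not known exactly. Their poses are not given: they have to be found in the camera images.
- flask: Smaller flask, clear plastic, dark spots on growth face, empty, 40 g, standing cap up in the basket. 51 mm wide (y), 24 mm thick (x) up to z 60 mm; shoulders narrow to 22 mm at z 76 mm; round cap 25 mm across, 20 mm long, 102 mm overall. Neck and cap lean 0.35 rad towards -x. Origin: centre of its flat foot. Axes: z up to the cap, x square out of the growth face, y along the width
- flask_face (a point): the middle of the small flask's growth face: 12 mm along +x and 30 mm along +z from the flask's origin; same axes as the flask
- flask_cap (a point): centre of the small flask's cap, 9.5 mm along -x and 92.7 mm along +z from the flask's origin; good place to grip, with the fingers closing along the flask's y axis; same axes as the flask
- big_flask: the larger culture flask, same shape and materials, 84 mm wide, 36 mm thick, 150 mm tall to its cap, 90 g, standing in the basket beside the small one, about 130 mm away centre to centre; leave it standing. Origin: centre of the end wall it stands on; axes as for the small flask
- basket: Pink perforated plastic basket, fixed, 300 mm (x) by 200 mm (y), 60 mm high, floor and walls 4 mm thick. Origin: centre of its underside; z up. The two flasks stand on its floor near its long middle line, each about 65 mm from its centre, one towards each end; either may be at either end
- camera_stand: Camera stand, fixed: base plate 170 mm (x) by 150 mm (y), 14 mm thick; steel post 18 mm thick, 333 mm high, at x +95 mm. A clamp on the post carries the camera, which looks to the stand's -x side, set at a varying height (180 to 260 mm) and tilted down by 2 to 17 degrees. Origin: on the plate's underside, 35 mm in front (-x) of its centre; z up. Do not touch
- lens (a point): Middle of the lens front, level with the face of its 62 mm ring light; the 50 mm wide camera reaches 117 mm back from here. Axes: the camera looks along -x (towards the robot and somewhat down), y is level, z the picture's upright. Shown rightly, the flask's axes are parallel to these and the middle of its growth face lies at -150 mm on x, 0 on y and z
- tip_box: closed box of pipette tips, 85 x 120 x 73 mm high, on the bench; origin at the centre of its underside; leave alone
- tape_roll: roll of tape lying flat, 90 mm across, 19 mm high, hole 52 mm; origin at the centre of its underside; leave alone
- bottle: small closed bottle with an orange cap, 56 mm across, 115 mm tall, standing on the bench; origin at the centre of its underside; leave alone
Not all that is in view belongs to the job. Leave any pink look-alike of the flask alone.

How it is judged:
By the outcome, as a careful person would: the job done as asked, in the order asked, and still so for the second after the job is handed in, while the arm keeps its last pose, push and grip.
It also fails if it takes over 42 s, if anything falls off the work surface, if the arm or the gripper's body presses on something with over 40 N, if the wrist force passes 120 N, or if a joint passes its speed limit or range.

## Robot

A 6-joint arm with a two-finger parallel gripper is mounted at the origin on the work surface. World frame = base frame: x ahead of the robot, y to its left, z up, the work surface at z = 0. Lengths are in m, angles in degrees, forces in N, time in s.
With the tool pointing down it reaches from about 0.35 to 0.875 m from the base axis. Payload 4.2 kg.
Tool frame: the origin (TCP) lies at the very end of the fingers, on their centre line; the grasp point (between the pads) lies 19 mm behind it; z points along the fingers, y is the line along which they close (so a half turn about z gives the same grasp; the last joint's range is limited). The gripper opens to 87 mm and grips with 3 to 60 N. Pads are 19 mm wide; open, the fingers measure 117 mm over their backs; the gripper's body (75 mm by 190 mm) begins 51 mm behind the grasp point.
Start: joints at [-53.136, 22.042, 0.453, 0, -68.411, -14.817], TCP at [0.235, -0.579, 0.223] pointing down, gripper open.
Joint ranges: [-179.83, 179.83], [-69.29, 118.12], [-61.27, 80.66], [-181.25, 117.63], [-171.15, -9.14], [-177.46, 177.46]. Speed limits (degrees/s): [159.86, 159.86, 180, 180, 180, 180].

## Interface

Orientations are given as a 3x3 rotation matrix whose columns are the frame's x, y, z axes.
In Python, from station import r gives the robot as it stands.
- The arm moves only by the tool jog_arm, never from a script. Its argument "plan" is text: rows parted by semicolons, each of 7 numbers parted by spaces: the shift along the tool's x, y, z normalised to -1 to 1, where 1 is 0.025 m, then the turn, a rotation vector about the tool's x, y, z normalised to -1 to 1, where 1 is 8 degrees, then the closure, from -1 (fully open) to 1 (shut). A call has exactly 10 rows; each row shifts and turns the commanded pose from where the row before left it, along the tool's axes as they then stand; what a row does not reach is not made up. A row lasts 1/10 s, in which the tool goes at most 50 mm and 8.59 degrees, less where a joint would pass 70% of its speed; a pose out of reach is approached as far as the arm can. A call with a number of a shift or a turn outside -1 to 1 is refused whole. A call with a gripper value outside its range is refused whole. The fingers move at their own pace and stop on an object; the grip force is fixed at half the most. Time passes only in rows, so rows that do not move let the fingers close, or fill a call up. It gives the time, the measured TCP pose, the force, the opening and the grip force at its end, in the units of the state.
- r.sense(): the state, without advancing time (a new reading comes with each control period).
- r.capture(name): name is "side" or "top" or "wrist"; returns (picture, depth): 384x512x3 uint8, red, green, blue; 384x512 float32, m along the optical axis (not along the pixel's ray), 0 where there is no reading.
- r.get_calibration(name): a dict with "mtx" (3x3 intrinsics, pixels), "extrinsics" (4x4, takes a point from camera to world coordinates). Camera axes: x right, y up, looking along -z (the intrinsics and any distortion apply to the point x, -y, -z); pixel columns grow to the right and rows downward; lengths in m; the calibration is good to about 2 mm. A picture is of the moment at which its call begins: read the wrist's pose just before it. get_calibration takes no time and is no camera call; for the wrist camera it gives the pose at the moment of the call.
- r.finish_job(): hands the job in; it is judged then, once.
The state is a dict: "time_s": time; "joints": joint angles; "joint_velocities": joint speeds; "effort": joint torques, N m; "tcp_pos": TCP position; "ee_rot": TCP orientation; "wrist_force": force on the tool from outside, world axes, zero at the start; "moment": the same for the moment, N m; "gripper_width": opening from 0.0 (shut) to 1.0 (fully open); "gripper_force": force on a finger pad.
Only numpy, scipy, OpenCV 4.12 (cv2) and the standard library are available. Lean on these libraries where they do the work, as an engineer would, in place of code of your own. Each camera call takes 0.05 s, during which the arm holds its last target. There are 200 camera calls.

## Working session

There is one attempt and no reset: what is moved stays moved. The work goes in short steps, Python scripts to look and compute and a tool call to move; the robot and the scene stay as the last step left them, time stands still between calls to the robot, and variables do not carry over. Pictures are saved under pics/ and viewed, at most 10 in all, crops included, and the job is handed in when it is done.

Besides the shell and the picture viewer there is one more tool, called after ">>>" as name(argument=value, ...) on one line, values as JSON. jog_arm: Moves the arm, as the interface text tells. Scaled input: -1 to 1 covers 0.025 m each way for a shift and 8 degrees each way for a turn. Its arguments: {"type":"object","properties":{"plan":{"type":"string"}},"required":["plan"]}

```bash
mkdir -p pics; ls; cat > h.py <<'E'
import numpy as np, cv2
from station import r
def cap(n,tag):
    s=r.sense(); c=r.get_calibration(n); p,d=r.capture(n)
    np.savez(f'{tag}.npz',p=p,d=d,K=c['mtx'],T=c['extrinsics'])
    cv2.imwrite(f'pics/{tag}.png',cv2.cvtColor(p,cv2.COLOR_RGB2BGR))
def load(tag): return np.load(f'{tag}.npz')
def pt(z,u,v,d=None):
    K,T=z['K'],z['T']; d=z['d'][int(round(v)),int(round(u))] if d is None else d
    q=np.array([(u-K[0,2])/K[0,0]*d,-(v-K[1,2])/K[1,1]*d,-d,1]); return (T@q)[:3]
def onz(z,u,v,h):
    a=z['T'][:3,3]; b=pt(z,u,v,1.0); return a+(b-a)*(h-a[2])/(b[2]-a[2])
def proj(z,P):
    q=np.linalg.inv(z['T'])@np.r_[P,1]; K=z['K']; return K[0,2]+K[0,0]*q[0]/-q[2],K[1,2]+K[1,1]*(-q[1])/-q[2]
E
python3 - <<'E'
from h import *
for n in ['top','side','wrist']: cap(n,n+'1')
a=np.hstack([cv2.imread(f'pics/{n}1.png') for n in ['top','side']])
for n in ['top','side']: cv2.imwrite(f'pics/{n}1b.png',cv2.resize(cv2.imread(f'pics/{n}1.png'),(800,600),interpolation=cv2.INTER_CUBIC))
for n in ['top','side']: z=load(n+'1'); print(z['K'],z['T'].round(3))
print(r.get_calibration('top').keys())
E
```

```text
pics
[[377.96749484   0.         261.31753999]
 [  0.         377.96749484 188.06534446]
 [  0.           0.           1.        ]] [[ 1.800e-02  9.830e-01 -1.850e-01  3.590e-01]
 [-1.000e+00  1.700e-02 -4.000e-03  1.400e-02]
 [-1.000e-03  1.850e-01  9.830e-01  1.094e+00]
 [ 0.000e+00  0.000e+00  0.000e+00  1.000e+00]]
[[360.2848059    0.         252.02978584]
 [  0.         360.2848059  190.03446023]
 [  0.           0.           1.        ]] [[-0.984  0.132 -0.119  0.386]
 [-0.176 -0.645  0.743  0.877]
 [ 0.021  0.753  0.658  0.899]
 [ 0.     0.     0.     1.   ]]
dict_keys(['mtx', 'extrinsics'])
```

View pics/top1b.png

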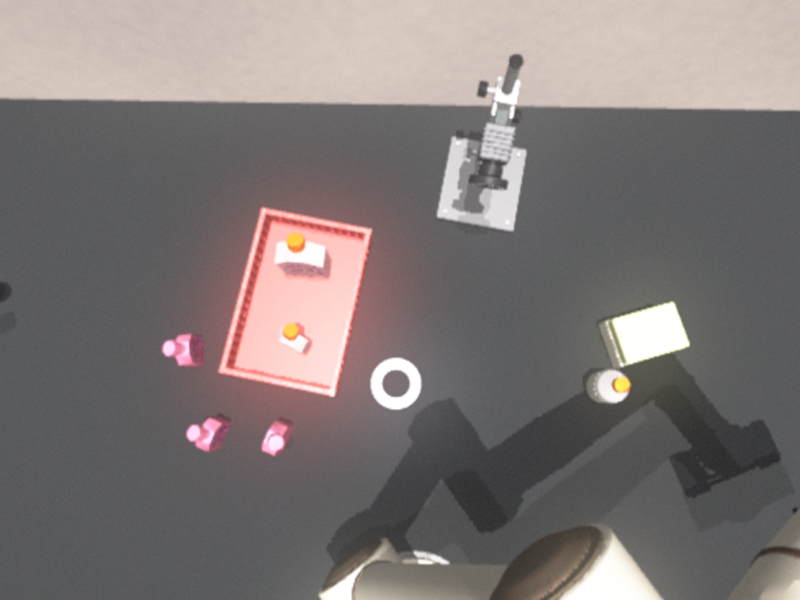

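View pics/side1b.png

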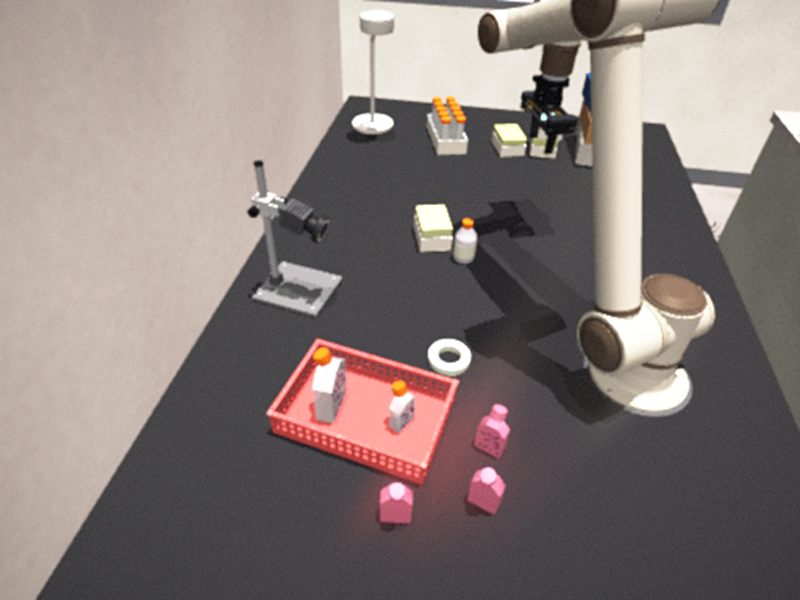

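The top view shows the small flask at about (293,338) of the 800-wide picture, the big flask at (300,255) and the camera on its stand at (490,180). Next I'll enlarge these.

```bash
python3 - <<'E'
from h import *
t=load('top1');s=load('side1')
def crop(z,x,y,w,h,W,H): return cv2.resize(cv2.cvtColor(z['p'][y:y+h,x:x+w],cv2.COLOR_RGB2BGR),(W,H),interpolation=cv2.INTER_CUBIC)
m=np.vstack([np.hstack([crop(t,165,195,50,37,400,296),crop(t,270,25,80,60,400,296)]),
np.hstack([crop(s,235,232,50,37,400,296),crop(s,150,95,80,60,400,296)])])
cv2.imwrite('pics/m1.png',m)
f=lambda u,v:(u*.64,v*.64)
for nm,u,v,h in [('b1',263,209,.06),('b2',371,230,.06),('b3',333,394,.06),('b4',220,372,.06),
 ('p1',455,137,.014),('p2',525,150,.014),('p3',514,230,.014),('p4',437,217,.014)]:
  print(nm,onz(t,*f(u,v),h).round(4))
for nm,u,v in [('scap',291,331),('bcap',295,242),('cam',497,140)]:print(nm,pt(t,*f(u,v)).round(4))
for nm,u,v in [('scap',399,388),('lens',320,228)]:print(nm,pt(s,*f(u,v)).round(4))
E
```

```text
b1 [0.7076 0.2872 0.06  ]
b2 [0.6711 0.0882 0.06  ]
b3 [0.376  0.1452 0.06  ]
b4 [0.4102 0.3432 0.06  ]
p1 [ 0.877  -0.0674  0.014 ]
p2 [ 0.8522 -0.204   0.014 ]
p3 [ 0.6897 -0.18    0.014 ]
p4 [ 0.713  -0.0336  0.014 ]
scap [0.4785 0.2144 0.1059]
bcap [0.6205 0.2064 0.1525]
cam [ 0.7645 -0.1152  0.2408]
scap [0.4762 0.2242 0.1048]
lens [ 0.7016 -0.0779  0.2197]
```

View pics/m1.png

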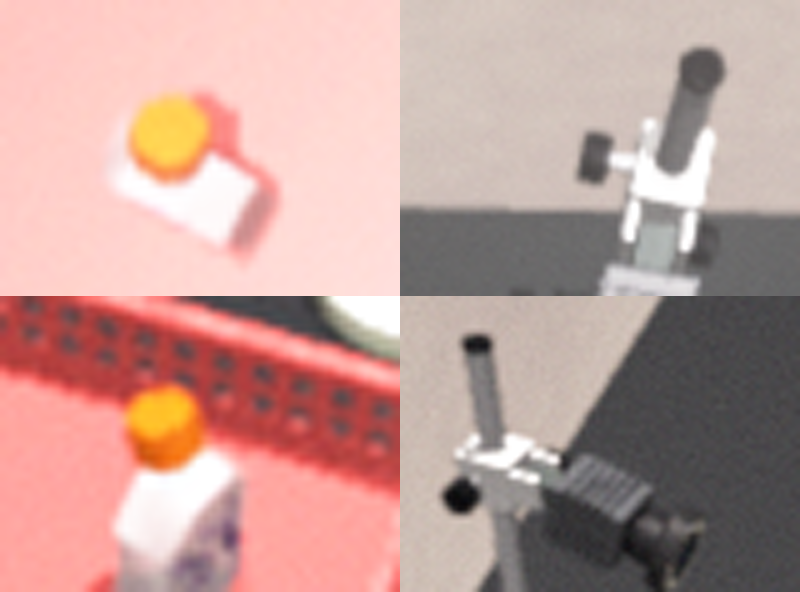

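The crops show the small flask's cap leaning away from the robot, with the spotted growth face towards the robot. I'll check the wrist camera's mounting and fit the flask's shape before moving.

```bash
python3 - <<'E'
from h import *
s=r.sense(); print({k:np.round(v,3).tolist() for k,v in s.items()})
T=r.get_calibration('wrist')['extrinsics']; R=np.array(s['ee_rot']);p=np.array(s['tcp_pos'])
print((R.T@T[:3,:3]).round(3),(R.T@(T[:3,3]-p)).round(4)); print(r.get_calibration('wrist')['mtx'])
E
```

```text
{'time_s': 0.15, 'joints': [-53.136, 22.082, 0.398, -0.016, -68.412, -14.817], 'joint_velocities': [-0.001, -0.148, 0.207, 0.21, -0.026, -0.037], 'effort': [-0.0, -39.105, 18.759, 4.222, 0.012, -0.0], 'tcp_pos': [0.234, -0.579, 0.222], 'ee_rot': [[-0.927, -0.375, -0.001], [-0.375, 0.927, 0.001], [0.0, 0.002, -1.0]], 'wrist_force': [-0.194, -0.008, 0.606], 'moment': [0.018, 0.03, 0.038], 'gripper_force': 0.0, 'gripper_width': 1.0}
[[ 0.     0.964  0.266]
 [ 1.    -0.    -0.001]
 [-0.001  0.266 -0.964]] [ 0.0708 -0.0009 -0.1624]
[[315.26791758   0.         256.39963355]
 [  0.         315.26791758 193.62164682]
 [  0.           0.           1.        ]]
```

```bash
cat >> h.py <<'E'
from scipy.spatial.transform import Rotation as Ro
def Rot(yaw,tilt):
    "tool x at yaw, tool z down then tilted towards -x by tilt (deg)"
    c,s=np.cos(np.radians(yaw)),np.sin(np.radians(yaw))
    return np.array([[c,s,0],[s,-c,0],[0,0,-1.]])@Ro.from_euler('y',-tilt,degrees=True).as_matrix()
def steps(P,R,n,g,p0=None,R0=None):
    s=r.sense(); p=np.array(s['tcp_pos']) if p0 is None else p0; R0=np.array(s['ee_rot']) if R0 is None else R0
    w=Ro.from_matrix(R0.T@R).as_rotvec(degrees=True)/n; dp=(P-p)/n; out=[]
    for i in range(n):
        a=R0.T@dp/.025; out.append(' '.join(f'{x:.2f}' for x in np.r_[a,w/8,g])); R0=R0@Ro.from_rotvec(w,degrees=True).as_matrix()
    for i in range(0,n,10): print('; '.join(out[i:i+10]))
E
python3 -c "
from h import *
steps(np.array([.551,-.065,.378]),Rot(170,50),30,-1)"
```

```text
-0.65 0.48 -0.21 0.06 -0.20 0.12 -1.00; -0.65 0.49 -0.19 0.06 -0.20 0.12 -1.00; -0.64 0.50 -0.18 0.06 -0.20 0.12 -1.00; -0.64 0.51 -0.17 0.06 -0.20 0.12 -1.00; -0.63 0.52 -0.15 0.06 -0.20 0.12 -1.00; -0.63 0.53 -0.14 0.06 -0.20 0.12 -1.00; -0.62 0.54 -0.12 0.06 -0.20 0.12 -1.00; -0.62 0.55 -0.11 0.06 -0.20 0.12 -1.00; -0.61 0.56 -0.10 0.06 -0.20 0.12 -1.00; -0.60 0.57 -0.09 0.06 -0.20 0.12 -1.00
-0.60 0.57 -0.07 0.06 -0.20 0.12 -1.00; -0.59 0.58 -0.06 0.06 -0.20 0.12 -1.00; -0.58 0.59 -0.05 0.06 -0.20 0.12 -1.00; -0.57 0.60 -0.04 0.06 -0.20 0.12 -1.00; -0.56 0.61 -0.03 0.06 -0.20 0.12 -1.00; -0.55 0.62 -0.02 0.06 -0.20 0.12 -1.00; -0.54 0.63 -0.01 0.06 -0.20 0.12 -1.00; -0.53 0.64 0.00 0.06 -0.20 0.12 -1.00; -0.52 0.65 0.01 0.06 -0.20 0.12 -1.00; -0.51 0.66 0.02 0.06 -0.20 0.12 -1.00
-0.49 0.67 0.03 0.06 -0.20 0.12 -1.00; -0.48 0.68 0.04 0.06 -0.20 0.12 -1.00; -0.47 0.69 0.05 0.06 -0.20 0.12 -1.00; -0.45 0.69 0.05 0.06 -0.20 0.12 -1.00; -0.44 0.70 0.06 0.06 -0.20 0.12 -1.00; -0.43 0.71 0.07 0.06 -0.20 0.12 -1.00; -0.41 0.72 0.07 0.06 -0.20 0.12 -1.00; -0.40 0.73 0.08 0.06 -0.20 0.12 -1.00; -0.38 0.73 0.08 0.06 -0.20 0.12 -1.00; -0.37 0.74 0.09 0.06 -0.20 0.12 -1.00
```

>>> jog_arm(plan="-0.65 0.48 -0.2 0.06 -0.2 0.12 -1; -0.65 0.49 -0.2 0.06 -0.2 0.12 -1; -0.64 0.5 -0.18 0.06 -0.2 0.12 -1; -0.64 0.51 -0.17 0.06 -0.2 0.12 -1; -0.63 0.52 -0.15 0.06 -0.2 0.12 -1; -0.63 0.53 -0.14 0.06 -0.2 0.12 -1; -0.62 0.54 -0.12 0.06 -0.2 0.12 -1; -0.62 0.55 -0.11 0.06 -0.2 0.12 -1; -0.61 0.56 -0.1 0.06 -0.2 0.12 -1; -0.6 0.57 -0.09 0.06 -0.2 0.12 -1")

```text
time_s: 1.15
tcp_pos: [0.3399, -0.4046, 0.2753]
ee_rot: [[-0.935, -0.205, 0.29], [-0.213, 0.977, 0.002], [-0.284, -0.06, -0.957]]
wrist_force: [-0.5, 0.8, -0.4]
gripper_width: 0.996
gripper_force: 0.0
```

>>> jog_arm(plan="-0.6 0.57 -0.07 0.06 -0.2 0.12 -1; -0.6 0.58 -0.06 0.06 -0.2 0.12 -1; -0.58 0.59 -0.05 0.06 -0.2 0.12 -1; -0.57 0.6 -0.04 0.06 -0.2 0.12 -1; -0.56 0.61 -0.03 0.06 -0.2 0.12 -1; -0.55 0.62 -0.02 0.06 -0.2 0.12 -1; -0.54 0.63 -0.01 0.06 -0.2 0.12 -1; -0.53 0.64 0 0.06 -0.2 0.12 -1; -0.52 0.65 0.01 0.06 -0.2 0.12 -1; -0.51 0.66 0.02 0.06 -0.2 0.12 -1")

```text
time_s: 2.15
tcp_pos: [0.444, -0.2328, 0.3264]
ee_rot: [[-0.835, -0.02, 0.55], [-0.051, 0.998, -0.042], [-0.548, -0.064, -0.834]]
wrist_force: [-0.6, 0.2, 0.2]
gripper_width: 1.0
gripper_force: 0.0
```

>>> jog_arm(plan="-0.49 0.67 0.03 0.06 -0.2 0.12 -1; -0.48 0.68 0.04 0.06 -0.2 0.12 -1; -0.47 0.69 0.05 0.06 -0.2 0.12 -1; -0.45 0.69 0.05 0.06 -0.2 0.12 -1; -0.44 0.7 0.06 0.06 -0.2 0.12 -1; -0.43 0.71 0.07 0.06 -0.2 0.12 -1; -0.41 0.72 0.07 0.06 -0.2 0.12 -1; -0.4 0.73 0.08 0.06 -0.2 0.12 -1; -0.38 0.73 0.08 0.06 -0.2 0.12 -1; -0.37 0.74 0.09 0.06 -0.2 0.12 -1")

```text
time_s: 3.15
tcp_pos: [0.5461, -0.0606, 0.3752]
ee_rot: [[-0.642, 0.156, 0.75], [0.09, 0.988, -0.129], [-0.761, -0.016, -0.649]]
wrist_force: [-0.0, -0.5, 2.3]
gripper_width: 0.997
gripper_force: 0.0
```

```bash
python3 - <<'E'
from h import *
r.capture('wrist');r.capture('wrist');r.capture('wrist');cap('wrist','w2'); s=r.sense()
print(s['time_s'],np.round(s['tcp_pos'],4),np.round(s['ee_rot'],3),np.round(s['joints'],1))
cv2.imwrite('pics/w2b.png',cv2.resize(cv2.imread('pics/w2.png'),(800,600),interpolation=cv2.INTER_CUBIC))
E
```

```text
3.35 [ 0.5461 -0.0636  0.3749] [[-0.644  0.159  0.749]
 [ 0.091  0.987 -0.132]
 [-0.76  -0.017 -0.65 ]] [   4.1  -11.4  -49.6   73.3  -11.2 -171. ]
```

View pics/w2b.png

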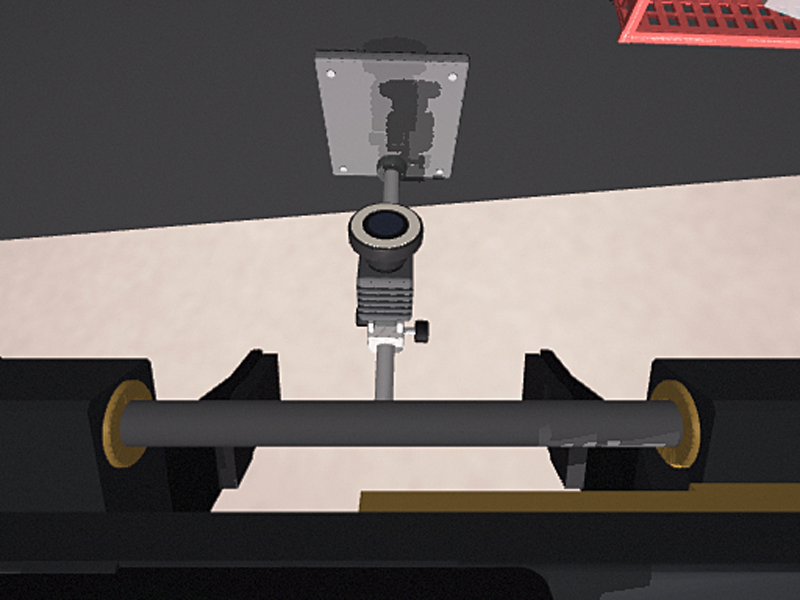

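The wrist view shows the ring-light face at (386,228) with the lens in its middle, upside down, above the plate at (390,115). I'll fit its plane and centre.

```bash
python3 - <<'E'
from h import *
z=load('w2'); p=z['p'].astype(int); g=p.mean(2)
v0,u0=int(228*.64),int(386*.64)
sub=p[v0-25:v0+30,u0-35:u0+35]
# ring + dark lens pixels: depth points in window, RANSAC plane
U,V=np.meshgrid(np.arange(u0-27,u0+28),np.arange(v0-18,v0+22))
P=np.array([pt(z,u,v) for u,v in zip(U.ravel(),V.ravel())]); D=z['d'][V.ravel(),U.ravel()]; br=g[V.ravel(),U.ravel()]
m=(br>120)&(D>0)&(D<.5)
Q=P[m]; uv=np.c_[U.ravel(),V.ravel()][m]
best=None; rng=np.random.default_rng(0)
for _ in range(500):
    a=Q[rng.choice(len(Q),3,False)]; n=np.cross(a[1]-a[0],a[2]-a[0]); l=np.linalg.norm(n)
    if l<1e-6: continue
    k=np.abs((Q-a[0])@(n/l))<.0025
    if best is None or k.sum()>best.sum(): best=k
q=Q[best]; c=q.mean(0); n=np.linalg.svd(q-c)[2][2]; n*=np.sign(n[0])
print(len(Q),best.sum(),'cen',c.round(4),'n',n.round(3),'yaw',np.degrees(np.arctan2(n[1],n[0])),'tilt',np.degrees(np.arcsin(n[2])), 'resid',np.abs((q-c)@n).mean())
# ellipse in image of bright ring outer contour
mask=np.zeros(g.shape,np.uint8); mask[uv[best][:,1],uv[best][:,0]]=255
cs,_=cv2.findContours(mask,cv2.RETR_EXTERNAL,cv2.CHAIN_APPROX_NONE); cc=max(cs,key=len); print('ell',cv2.fitEllipse(cc))
# outer boundary on plane
o=[]
for u,v in cc[:,0]:
    a=z['T'][:3,3]; b=pt(z,u,v,1.)-a; o.append(a+b*((c-a)@n)/(b@n))
o=np.array(o); ey=np.cross([0,0,1],n); ey/=np.linalg.norm(ey); ez=np.cross(n,ey)
x,y=(o-c)@ey,(o-c)@ez; A=np.c_[2*x,2*y,np.ones(len(x))]; s=np.linalg.lstsq(A,x*x+y*y,rcond=None)[0]
print('circle centre',(c+s[0]*ey+s[1]*ez).round(4),'rad',np.sqrt(s[2]+s[0]**2+s[1]**2))
print('wrist plate corners')
C=[onz(z,u*.64,v*.64,.014) for u,v in [(316,52),(468,55),(449,178),(333,173)]]
print(np.round(C,4)); 
E
```

```text
515 509 cen [ 0.7065 -0.1044  0.2   ] n [ 0.941 -0.167  0.294] yaw -10.062823904311626 tilt 17.10616698992473 resid 0.0003970703371994086
ell ((246.52774047851562, 143.82020568847656), (27.319124221801758, 43.23075485229492), 89.98291778564453)
circle centre [ 0.7071 -0.1046  0.1979] rad 0.027263875907277184
wrist plate corners
[[ 0.6829 -0.1724  0.014 ]
 [ 0.7069 -0.0306  0.014 ]
 [ 0.8823 -0.0609  0.014 ]
 [ 0.8525 -0.205   0.014 ]]
```

```bash
python3 - <<'E'
from h import *
P1=np.array([.52,.03,.34]);R1=Rot(170,0)
steps(P1,R1,10,-1)
R2=Rot(170+81,0);P2=np.array([.50,.12,.32]);steps(P2,R2,11,-1,P1,R1)
steps(np.array([.478,.217,.28]),Rot(332,0),11,-1,P2,R2)
E
```

```text
0.21 0.36 -0.04 -0.01 0.62 0.01 -1.00; 0.21 0.36 -0.02 -0.01 0.62 0.01 -1.00; 0.21 0.35 0.00 -0.01 0.62 0.01 -1.00; 0.21 0.35 0.02 -0.01 0.62 0.01 -1.00; 0.21 0.35 0.04 -0.01 0.62 0.01 -1.00; 0.21 0.35 0.06 -0.01 0.62 0.01 -1.00; 0.20 0.35 0.07 -0.01 0.62 0.01 -1.00; 0.20 0.35 0.09 -0.01 0.62 0.01 -1.00; 0.19 0.35 0.11 -0.01 0.62 0.01 -1.00; 0.18 0.35 0.12 -0.01 0.62 0.01 -1.00
0.13 0.31 0.07 0.00 0.00 -0.92 -1.00; 0.09 0.32 0.07 0.00 0.00 -0.92 -1.00; 0.05 0.33 0.07 0.00 0.00 -0.92 -1.00; 0.00 0.34 0.07 0.00 0.00 -0.92 -1.00; -0.04 0.33 0.07 0.00 0.00 -0.92 -1.00; -0.08 0.32 0.07 0.00 0.00 -0.92 -1.00; -0.12 0.31 0.07 0.00 0.00 -0.92 -1.00; -0.16 0.29 0.07 0.00 0.00 -0.92 -1.00; -0.20 0.27 0.07 0.00 0.00 -0.92 -1.00; -0.23 0.24 0.07 0.00 0.00 -0.92 -1.00
-0.26 0.21 0.07 0.00 0.00 -0.92 -1.00
-0.31 0.19 0.15 0.00 0.00 -0.92 -1.00; -0.33 0.15 0.15 0.00 0.00 -0.92 -1.00; -0.35 0.11 0.15 0.00 0.00 -0.92 -1.00; -0.36 0.06 0.15 0.00 0.00 -0.92 -1.00; -0.36 0.01 0.15 0.00 0.00 -0.92 -1.00; -0.36 -0.03 0.15 0.00 0.00 -0.92 -1.00; -0.35 -0.08 0.15 0.00 0.00 -0.92 -1.00; -0.34 -0.12 0.15 0.00 0.00 -0.92 -1.00; -0.32 -0.16 0.15 0.00 0.00 -0.92 -1.00; -0.30 -0.20 0.15 0.00 0.00 -0.92 -1.00
-0.27 -0.24 0.15 0.00 0.00 -0.92 -1.00
```

>>> jog_arm(plan="0.21 0.36 -0.04 0 0.62 0 -1; 0.21 0.36 -0.02 0 0.62 0 -1; 0.21 0.35 0 0 0.62 0 -1; 0.21 0.35 0.02 0 0.62 0 -1; 0.21 0.35 0.04 0 0.62 0 -1; 0.21 0.35 0.06 0 0.62 0 -1; 0.2 0.35 0.07 0 0.62 0 -1; 0.2 0.35 0.09 0 0.62 0 -1; 0.19 0.35 0.1 0 0.62 0 -1; 0.18 0.35 0.12 0 0.62 0 -1")

```text
time_s: 4.35
tcp_pos: [0.5299, 0.0165, 0.3472]
ee_rot: [[-0.983, 0.17, 0.074], [0.168, 0.985, -0.033], [-0.078, -0.02, -0.997]]
wrist_force: [1.2, -1.0, 0.2]
gripper_width: 1.002
gripper_force: 0.0
```

```bash
python3 - <<'E'
from h import *
s=r.sense(); print(s['time_s'],np.round(s['tcp_pos'],4),np.round(s['ee_rot'],3),np.round(s['joints'],1))
steps(np.array([.478,.217,.28]),Rot(251,0),1,-1)
E
```

```text
4.35 [0.5299 0.0165 0.3472] [[-0.983  0.17   0.074]
 [ 0.168  0.985 -0.033]
 [-0.078 -0.02  -0.997]] [  21.3    6.7   -4.     3.4  -76.1 -121.8]
3.60 7.60 2.26 -0.51 0.36 -10.09 -1.00
```

>>> jog_arm(plan="0.13 0.31 0.07 -0.05 0.05 -0.92 -1; 0.09 0.32 0.07 -0.05 0.05 -0.92 -1; 0.05 0.33 0.07 -0.05 0.05 -0.92 -1; 0 0.34 0.07 -0.05 0.05 -0.92 -1; -0.04 0.33 0.07 -0.05 0.05 -0.92 -1; -0.08 0.32 0.07 0 0 -0.92 -1; -0.12 0.31 0.07 0 0 -0.92 -1; -0.16 0.29 0.07 0 0 -0.92 -1; -0.2 0.27 0.07 0 0 -0.92 -1; -0.23 0.24 0.07 0 0 -0.92 -1")

```text
time_s: 5.35
tcp_pos: [0.512, 0.0971, 0.327]
ee_rot: [[-0.436, -0.899, 0.037], [-0.9, 0.436, -0.005], [-0.011, -0.035, -0.999]]
wrist_force: [0.4, -0.6, 0.3]
gripper_width: 1.002
gripper_force: 0.0
```

>>> jog_arm(plan="-0.31 0.19 0.15 0 0 -0.98 -1; -0.33 0.15 0.15 0 0 -0.98 -1; -0.35 0.11 0.15 0 0 -0.98 -1; -0.36 0.06 0.15 0 0 -0.98 -1; -0.36 0.01 0.15 0 0 -0.98 -1; -0.36 -0.03 0.15 0 0 -0.98 -1; -0.35 -0.08 0.15 0 0 -0.98 -1; -0.34 -0.12 0.15 0 0 -0.98 -1; -0.32 -0.16 0.15 0 0 -0.98 -1; -0.3 -0.2 0.15 0 0 -0.98 -1")

```text
time_s: 6.35
tcp_pos: [0.5011, 0.1861, 0.2881]
ee_rot: [[0.793, -0.608, 0.036], [-0.608, -0.794, -0.006], [0.032, -0.017, -0.999]]
wrist_force: [-0.4, 0.0, 0.5]
gripper_width: 1.001
gripper_force: 0.0
```

```bash
python3 - <<'E'
from h import *
for _ in range(4): r.capture('wrist')
s=r.sense(); print(s['time_s'],np.round(s['tcp_pos'],4),np.round(s['ee_rot'],3),np.round(s['joints'],1))
cap('wrist','w3')
steps(np.array([.478,.217,.28]),Rot(332,0),1,-1)
cv2.imwrite('pics/w3b.png',cv2.resize(cv2.imread('pics/w3.png'),(800,600),interpolation=cv2.INTER_CUBIC))
E
```

```text
6.55 [0.5019 0.185  0.2884] [[ 0.788 -0.615  0.037]
 [-0.615 -0.788 -0.008]
 [ 0.034 -0.017 -0.999]] [ 38.6   9.8  -7.7   1.8 -71.1  12.8]
-1.57 -0.42 0.30 -0.10 -0.26 -1.25 -1.00
```

View pics/w3b.png

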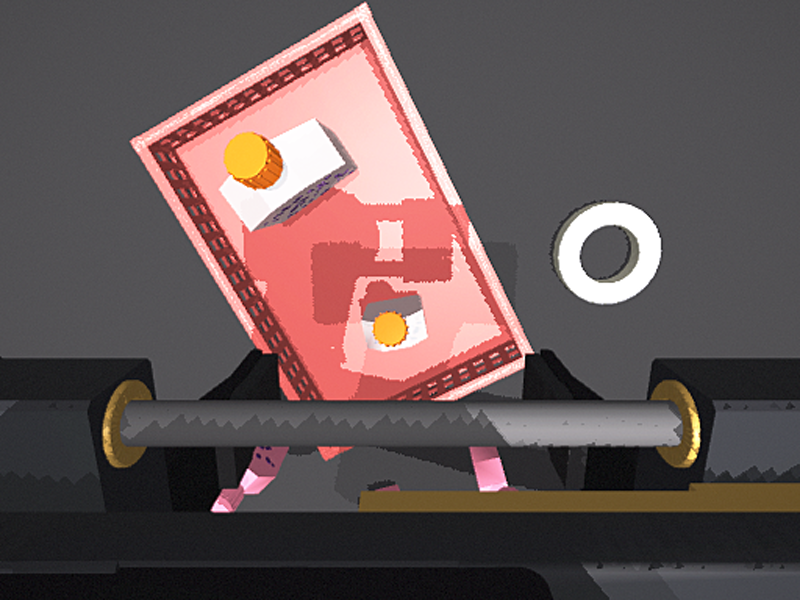

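The wrist view shows the small flask's cap at (389,328), its body around (393,322), and the fingers' gap near row 370. I'll enlarge it to read the yaw.

```bash
python3 - <<'E'
from h import *
z=load('w3'); p=z['p'].astype(int)
x0,y0=222,176
cv2.imwrite('pics/m3.png',cv2.resize(cv2.cvtColor(z['p'][y0:y0+56,x0:x0+64],cv2.COLOR_RGB2BGR),(640,560),interpolation=cv2.INTER_CUBIC))
o=(p[...,0]>180)&(p[...,2]<110)&(p[...,1]>90); o[:176]=0;o[240:]=0
v,u=np.nonzero(o&(np.arange(512)[None]>200)&(np.arange(512)[None]<300)); 
P=np.array([pt(z,a,b) for a,b in zip(u,v)]); top=P[P[:,2]>np.percentile(P[:,2],60)]
print(len(P),u.mean(),v.mean(),P.mean(0).round(4),P[:,2].min(),P[:,2].max(),top.mean(0).round(4), np.ptp(P,axis=0))
A=np.c_[P[:,:2]-P[:,:2].mean(0),np.ones(len(P))]; print('slope',np.linalg.lstsq(A,P[:,2],rcond=None)[0])
E
```

```text
1117 229.60429722470903 217.80841539838855 [0.4773 0.2607 0.0402] 0.0011981029779311037 0.4531954856958841 [0.4823 0.2259 0.094 ] [0.16265369 0.18242555 0.45199738]
slope [ 0.88121991 -1.02474725  0.04016094]
```

View pics/m3.png

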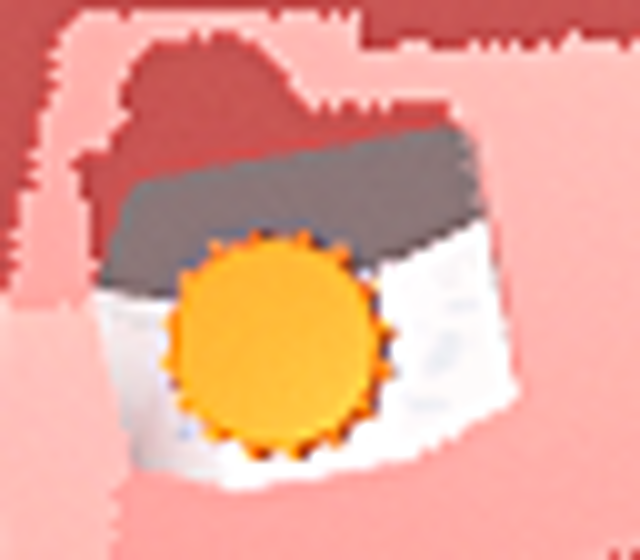

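```bash
python3 - <<'E'
from h import *
z=load('w3'); f=lambda a,b:(222+a/10-.5,176+b/10-.5)
for nm,a,b,h in [('base',(130,183),(455,127),.004),('mid',(98,290),(487,218),.064)]:
    A,B=onz(z,*f(*a),h),onz(z,*f(*b),h); d=B-A
    print(nm,A.round(4),B.round(4),'len',np.linalg.norm(d).round(4),'yaw',np.degrees(np.arctan2(d[1],d[0])).round(1),'mid',((A+B)/2).round(4))
for a in [(280,345)]: print(pt(z,*f(*a)).round(4),onz(z,*f(*a),.106).round(4))
P=np.array([pt(z,*f(280+x,345+y)) for x in range(-70,71,10) for y in range(-70,71,10)])
c=P.mean(0);n=np.linalg.svd(P-c)[2][2]; n*=np.sign(n[2]); print('cap top',c.round(4),'n',n.round(3),'leanyaw',np.degrees(np.arctan2(n[1],n[0])),np.degrees(np.arccos(n[2])),'capcentre',(c-.01*n).round(4))
# side view estimate of cap top / face-edge yaw
E
```

```text
base [0.4941 0.2395 0.004 ] [0.4716 0.1966 0.004 ] len 0.0484 yaw -117.7 mid [0.4829 0.218  0.004 ]
mid [0.4938 0.2385 0.064 ] [0.4709 0.1933 0.064 ] len 0.0507 yaw -116.9 mid [0.4823 0.2159 0.064 ]
[0.4827 0.2154 0.1069] [0.4826 0.2156 0.106 ]
cap top [0.4834 0.2148 0.1095] n [-0.959 -0.241  0.146] leanyaw -165.87290731189617 81.58721507942232 capcentre [0.493  0.2173 0.1081]
```

```bash
python3 - <<'E'
from h import *
steps(np.array([.480,.2175,.17]),Rot(-27.3,0),8,-1)
E
```

```text
-0.21 -0.05 0.59 -0.01 -0.03 -0.17 -1.00; -0.21 -0.06 0.59 -0.01 -0.03 -0.17 -1.00; -0.20 -0.06 0.59 -0.01 -0.03 -0.17 -1.00; -0.20 -0.07 0.59 -0.01 -0.03 -0.17 -1.00; -0.19 -0.07 0.59 -0.01 -0.03 -0.17 -1.00; -0.19 -0.08 0.59 -0.01 -0.03 -0.17 -1.00; -0.18 -0.08 0.59 -0.01 -0.03 -0.17 -1.00; -0.18 -0.09 0.59 -0.01 -0.03 -0.17 -1.00
```

>>> jog_arm(plan="-0.21 -0.05 0.59 -0.01 -0.03 -0.17 -1; -0.21 -0.06 0.59 -0.01 -0.03 -0.17 -1; -0.2 -0.06 0.59 -0.01 -0.03 -0.17 -1; -0.2 -0.07 0.59 -0.01 -0.03 -0.17 -1; -0.19 -0.07 0.59 -0.01 -0.03 -0.17 -1; -0.19 -0.08 0.59 -0.01 -0.03 -0.17 -1; -0.18 -0.08 0.59 -0.01 -0.03 -0.17 -1; -0.18 -0.09 0.59 -0.01 -0.03 -0.17 -1; 0 0 0 0 0 0 -1; 0 0 0 0 0 0 -1")

```text
time_s: 7.6
tcp_pos: [0.4807, 0.2167, 0.1701]
ee_rot: [[0.89, -0.455, 0.004], [-0.455, -0.89, -0.001], [0.004, -0.001, -1.0]]
wrist_force: [0.1, 0.3, 0.6]
gripper_width: 1.002
gripper_force: 0.0
```

```bash
python3 - <<'E'
from h import *
s=r.sense(); print(s['time_s'],np.round(s['tcp_pos'],4),np.round(s['ee_rot'],3))
steps(np.array([.480,.2175,.082]),Rot(-27.3,0),8,-1)
cap('wrist','w4'); z=load('w4')
p=z['p'].astype(int); o=((p[...,0]>180)&(p[...,2]<110)&(p[...,1]>90)).astype(np.uint8)
n,l,st,c=cv2.connectedComponentsWithStats(o)
for i in range(1,n):
    if st[i,4]>150: print(st[i],c[i],onz(z,*c[i],.106).round(4))
print('expect captop at',proj(z,[.4834,.2165,.106]))
E
```

```text
7.6 [0.4807 0.2167 0.1701] [[ 0.89  -0.455  0.004]
 [-0.455 -0.89  -0.001]
 [ 0.004 -0.001 -1.   ]]
-0.01 -0.00 0.44 -0.00 -0.00 0.00 -1.00; -0.01 -0.00 0.44 -0.00 -0.00 0.00 -1.00; -0.01 -0.00 0.44 -0.00 -0.00 0.00 -1.00; -0.01 -0.00 0.44 -0.00 -0.00 0.00 -1.00; -0.01 -0.00 0.44 -0.00 -0.00 0.00 -1.00; -0.01 -0.00 0.44 -0.00 -0.00 0.00 -1.00; -0.01 -0.00 0.44 -0.00 -0.00 0.00 -1.00; -0.01 -0.00 0.44 -0.00 -0.00 0.00 -1.00
[118   0  58  28 564] [152.13297872   8.96808511] [0.632  0.2157 0.106 ]
[288   0  43 156 747] [308.61044177  73.55153949] [0.5507 0.1424 0.106 ]
[ 131   96  185  160 8856] [210.22436766 147.22764228] [0.5377 0.2258 0.106 ]
[115 151  36  91 669] [131.83408072 199.96263079] [0.53   0.2975 0.106 ]
[241 190  34  33 762] [257.34383202 205.63910761] [0.4833 0.2156 0.106 ]
[278 225  59  24 368] [307.26358696 237.44836957] [0.4427 0.1929 0.106 ]
expect captop at (np.float64(256.24874059578605), np.float64(205.9715223455756))
```

>>> jog_arm(plan="-0.01 0 0.44 0 0 0 -1; -0.01 0 0.44 0 0 0 -1; -0.01 0 0.44 0 0 0 -1; -0.01 0 0.44 0 0 0 -1; -0.01 0 0.44 0 0 0 -1; -0.01 0 0.44 0 0 0 -1; -0.01 0 0.44 0 0 0 -1; -0.01 0 0.44 0 0 0 -1; 0 0 0 0 0 0 -1; 0 0 0 0 0 0 -1")

```text
time_s: 8.65
tcp_pos: [0.4791, 0.2175, 0.0813]
ee_rot: [[0.891, -0.454, 0.004], [-0.454, -0.891, -0.002], [0.004, -0.0, -1.0]]
wrist_force: [0.5, -0.0, 1.0]
gripper_width: 1.004
gripper_force: 0.0
```

>>> jog_arm(plan="0 0 0 0 0 0 1; 0 0 0 0 0 0 1; 0 0 0 0 0 0 1; 0 0 0 0 0 0 1; 0 0 0 0 0 0 1; 0 0 0 0 0 0 1; 0 0 0 0 0 0 1; 0 0 0 0 0 0 1; 0 0 0 0 0 0 1; 0 0 0 0 0 0 1")

```text
time_s: 9.65
tcp_pos: [0.4789, 0.2175, 0.0815]
ee_rot: [[0.891, -0.454, 0.004], [-0.454, -0.891, -0.002], [0.004, -0.0, -1.0]]
wrist_force: [-0.2, -0.1, -0.2]
gripper_width: 0.276
gripper_force: 30.0
```

>>> jog_arm(plan="0 0 -0.3 0 0 0 1; 0 0 -0.6 0 0 0 1; 0 0 -0.8 0 0 0 1; 0 0 -0.8 0 0 0 1; 0 0 -0.8 0 0 0 1; 0 0 -0.8 0 0 0 1; 0 0 -0.8 0 0 0 1; 0 0 -0.8 0 0 0 1; 0 0 -0.6 0 0 0 1; 0 0 -0.3 0 0 0 1")

```text
time_s: 10.65
tcp_pos: [0.4788, 0.218, 0.2486]
ee_rot: [[0.891, -0.454, 0.006], [-0.454, -0.891, 0.0], [0.005, -0.003, -1.0]]
wrist_force: [0.3, 0.7, -0.9]
gripper_width: 0.277
gripper_force: 30.0
```

```bash
cat >> h.py <<'E'
L=np.array([.7071,-.1046,.198]); YAW,TILT=-10.1,17.1
def final(off=np.array([-.0205,0,.0475]),d=.15):
    R=Rot(180+YAW,TILT); return L+d*R[:,0]-R@off, R
E
python3 - <<'E'
from h import *
s=r.sense(); print(s['time_s'],np.round(s['tcp_pos'],4),np.round(s['ee_rot'],3),np.round(s['joints'],1),s['gripper_width'])
P,R=final();print(P,R.round(3))
P1=np.array([.47,.12,.26]);R1=Rot(-27.3-80,0); steps(P1,R1,10,1)
P2=np.array([.46,.0,.26]);R2=Rot(-27.3-156,0); steps(P2,R2,10,1,P1,R1)
E
```

```text
10.65 [0.4788 0.218  0.2486] [[ 0.891 -0.454  0.006]
 [-0.454 -0.891  0.   ]
 [ 0.005 -0.003 -1.   ]] [ 42.3  11.1 -11.2   0.2 -67.4  20.6] 0.27670429782401734
[ 0.53291222 -0.07357243  0.19326629] [[-0.941  0.175  0.289]
 [ 0.168  0.985 -0.052]
 [-0.294  0.    -0.956]]
0.15 0.37 -0.05 -0.00 -0.00 1.00 1.00; 0.20 0.34 -0.05 -0.00 -0.00 1.00 1.00; 0.24 0.31 -0.05 -0.00 -0.00 1.00 1.00; 0.28 0.27 -0.05 -0.00 -0.00 1.00 1.00; 0.32 0.23 -0.05 -0.00 -0.00 1.00 1.00; 0.35 0.18 -0.05 -0.00 -0.00 1.00 1.00; 0.37 0.13 -0.05 -0.00 -0.00 1.00 1.00; 0.39 0.08 -0.05 -0.00 -0.00 1.00 1.00; 0.39 0.03 -0.05 -0.00 -0.00 1.00 1.00; 0.39 -0.03 -0.05 -0.00 -0.00 1.00 1.00
0.47 -0.10 0.00 0.00 0.00 0.95 1.00; 0.45 -0.17 0.00 0.00 0.00 0.95 1.00; 0.43 -0.22 0.00 0.00 0.00 0.95 1.00; 0.39 -0.28 0.00 0.00 0.00 0.95 1.00; 0.35 -0.33 0.00 0.00 0.00 0.95 1.00; 0.31 -0.37 0.00 0.00 0.00 0.95 1.00; 0.25 -0.41 0.00 0.00 0.00 0.95 1.00; 0.20 -0.44 0.00 0.00 0.00 0.95 1.00; 0.14 -0.46 0.00 0.00 0.00 0.95 1.00; 0.08 -0.48 0.00 0.00 0.00 0.95 1.00
```

>>> jog_arm(plan="0.15 0.37 -0.05 0 0 0.7 1; 0.2 0.34 -0.05 0 0 1 1; 0.24 0.31 -0.05 0 0 1 1; 0.28 0.27 -0.05 0 0 1 1; 0.32 0.23 -0.05 0 0 1 1; 0.35 0.18 -0.05 0 0 1 1; 0.37 0.13 -0.05 0 0 1 1; 0.39 0.08 -0.05 0 0 1 1; 0.39 0.03 -0.05 0 0 1 1; 0.39 -0.03 -0.05 0 0 1 1")

```text
time_s: 11.65
tcp_pos: [0.4734, 0.1189, 0.2589]
ee_rot: [[-0.258, -0.966, 0.003], [-0.966, 0.258, -0.002], [0.001, -0.003, -1.0]]
wrist_force: [0.1, -0.6, -0.4]
gripper_width: 0.277
gripper_force: 30.0
```

>>> jog_arm(plan="0.47 -0.1 0 0 0 0.95 1; 0.45 -0.17 0 0 0 0.95 1; 0.43 -0.22 0 0 0 0.95 1; 0.39 -0.28 0 0 0 0.95 1; 0.35 -0.33 0 0 0 0.95 1; 0.31 -0.37 0 0 0 0.95 1; 0.25 -0.41 0 0 0 0.95 1; 0.2 -0.44 0 0 0 0.95 1; 0.14 -0.46 0 0 0 0.95 1; 0.08 -0.48 0 0 0 0.6 1")

```text
time_s: 12.65
tcp_pos: [0.4688, -0.0014, 0.259]
ee_rot: [[-0.999, -0.034, 0.003], [-0.034, 0.999, -0.001], [-0.003, -0.002, -1.0]]
wrist_force: [0.3, -1.6, -0.9]
gripper_width: 0.28
gripper_force: 30.0
```

```bash
python3 - <<'E'
from h import *
r.capture('wrist');cap('wrist','w5')
s=r.sense(); print(s['time_s'],np.round(s['tcp_pos'],4),np.round(s['ee_rot'],3),np.round(s['joints'],1),s['gripper_width'])
P,R=final(d=.17);steps(P,R,10,1)
E
```

```text
12.75 [ 0.4688 -0.0018  0.259 ] [[-0.999 -0.037  0.003]
 [-0.037  0.999 -0.002]
 [-0.003 -0.002 -1.   ]] [  19.8    4.9  -17.1    0.2  -67.8 -107.8] 0.2773652335961077
-0.17 -0.28 0.29 0.02 -0.21 0.15 1.00; -0.17 -0.28 0.29 0.02 -0.21 0.15 1.00; -0.16 -0.27 0.30 0.02 -0.21 0.15 1.00; -0.16 -0.27 0.30 0.02 -0.21 0.15 1.00; -0.16 -0.26 0.31 0.02 -0.21 0.15 1.00; -0.15 -0.26 0.32 0.02 -0.21 0.15 1.00; -0.15 -0.25 0.32 0.02 -0.21 0.15 1.00; -0.15 -0.25 0.33 0.02 -0.21 0.15 1.00; -0.14 -0.25 0.33 0.02 -0.21 0.15 1.00; -0.14 -0.24 0.34 0.02 -0.21 0.15 1.00
```

>>> jog_arm(plan="-0.17 -0.28 0.29 0.02 -0.21 0.15 1; -0.17 -0.28 0.29 0.02 -0.21 0.15 1; -0.16 -0.27 0.3 0.02 -0.21 0.15 1; -0.16 -0.27 0.3 0.02 -0.21 0.15 1; -0.16 -0.26 0.31 0.02 -0.21 0.15 1; -0.15 -0.26 0.32 0.02 -0.21 0.15 1; -0.15 -0.25 0.32 0.02 -0.21 0.15 1; -0.15 -0.25 0.33 0.02 -0.21 0.15 1; -0.14 -0.25 0.33 0.02 -0.21 0.15 1; -0.14 -0.24 0.34 0.02 -0.21 0.15 1")

```text
time_s: 13.75
tcp_pos: [0.515, -0.0691, 0.1872]
ee_rot: [[-0.942, 0.17, 0.291], [0.163, 0.985, -0.048], [-0.294, 0.002, -0.956]]
wrist_force: [-0.2, 0.5, -0.1]
gripper_width: 0.276
gripper_force: 30.0
```

```bash
python3 - <<'E'
from h import *
for _ in range(4): r.capture('wrist')
for n in ['wrist','side','top']: cap(n,n[0]+'6')
s=r.sense(); print(s['time_s'],np.round(s['tcp_pos'],4),np.round(s['ee_rot'],3),np.round(s['joints'],1),s['gripper_width'])
P,R=final();steps(P,R,8,1)
z=load('s6'); x0,y0=150,85
a=cv2.resize(cv2.cvtColor(z['p'][y0:y0+120,x0:x0+120],cv2.COLOR_RGB2BGR),(400,400),interpolation=cv2.INTER_CUBIC)
z=load('w6');
b=cv2.resize(cv2.cvtColor(z['p'][120:312,160:352],cv2.COLOR_RGB2BGR),(400,400),interpolation=cv2.INTER_CUBIC)
cv2.imwrite('pics/m6.png',np.hstack([a,b]))
E
```

```text
14.1 [ 0.5155 -0.0689  0.1882] [[-0.942  0.17   0.291]
 [ 0.163  0.985 -0.048]
 [-0.295  0.003 -0.956]] [  14.1    5.4  -33.8   11.6  -35.5 -122.5] 0.2748680474545244
-0.09 -0.01 0.00 0.00 0.00 0.00 1.00; -0.09 -0.01 0.00 0.00 0.00 0.00 1.00; -0.09 -0.01 0.00 0.00 0.00 0.00 1.00; -0.09 -0.01 0.00 0.00 0.00 0.00 1.00; -0.09 -0.01 0.00 0.00 0.00 0.00 1.00; -0.09 -0.01 0.00 0.00 0.00 0.00 1.00; -0.09 -0.01 0.00 0.00 0.00 0.00 1.00; -0.09 -0.01 0.00 0.00 0.00 0.00 1.00
```

View pics/m6.png

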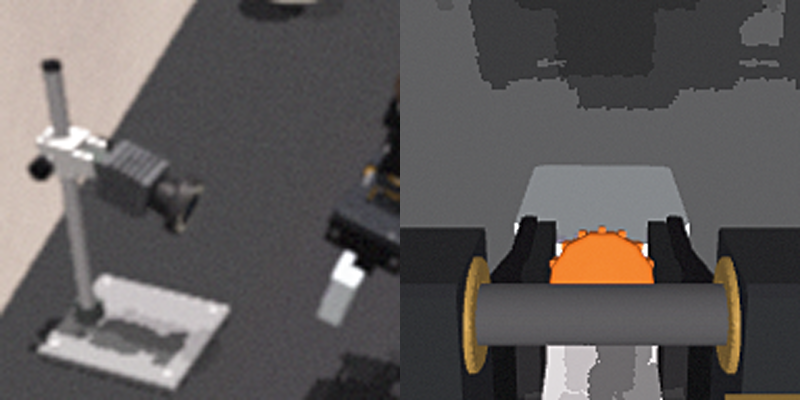

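The side crop shows the flask held below the gripper, in front of the lens. The wrist crop shows its back face with the foot edge level, from (535,166) to (672,166). I'll compare that with the expected pose in the hand.

```bash
python3 - <<'E'
from h import *
z=load('w6'); s=r.sense(); R=np.array(s['ee_rot']); p=np.array(s['tcp_pos'])
for q in [(.0035,-.0255,.0775),(.0035,.0255,.0775),(.0035,-.0255,.0175),(.0035,.0255,.0175)]: print('pred',np.round(proj(z,p+R@q),1))
print('seen',[(160+(u-400)*.48,120+v*.48) for u,v in [(535,166),(672,166)]])
Q=[]
for v in range(203,225,2):
    for u in range(232,285,2): Q.append(R.T@(pt(z,u,v)-p))
Q=np.array(Q); k=np.abs(Q[:,0]-np.median(Q[:,0]))<.006; Q=Q[k]; c=Q.mean(0); n=np.linalg.svd(Q-c)[2][2]; n*=np.sign(n[0])
print(k.mean(),'back face in tool',c.round(4),'n',n.round(3),Q.min(0).round(4),Q.max(0).round(4))
# side view: expected flask outline
z=load('s6')
print('lens proj side',[(round((a-150)/.3),round((b-85)/.3)) for a,b in [proj(z,L)]])
f=[(x,y,zz) for x in(-.0205,.0035) for y in(-.0255,.0255) for zz in(.0175,.0775)]
print([(round((a-150)/.3),round((b-85)/.3)) for a,b in [proj(z,p+R@np.array(q)) for q in f]])
E
```

```text
pred [223.9 196.5]
pred [288.7 196.6]
pred [214.1 223.6]
pred [298.5 223.6]
seen [(224.8, 199.68), (290.56, 199.68)]
0.9966329966329966 back face in tool [0.0012 0.0012 0.0448] n [ 1.     0.008 -0.   ] [ 0.0007 -0.0184  0.0232] [0.0021 0.021  0.0688]
lens proj side [(186, 206)]
[(349, 246), (332, 287), (332, 274), (315, 315), (371, 257), (352, 297), (354, 285), (336, 326)]
```

```bash
python3 - <<'E'
from h import *
P,R=final(off=np.array([-.0228,.001,.0475]));print(P);steps(P,R,6,1)
E
```

```text
[ 0.5305726  -0.07417142  0.19259   ]
-0.11 -0.02 0.00 0.00 0.00 0.00 1.00; -0.11 -0.02 0.00 0.00 0.00 0.00 1.00; -0.11 -0.02 0.00 0.00 0.00 0.00 1.00; -0.11 -0.02 0.00 0.00 0.00 0.00 1.00; -0.11 -0.02 0.00 0.00 0.00 0.00 1.00; -0.11 -0.02 0.00 0.00 0.00 0.00 1.00
```

>>> jog_arm(plan="-0.11 -0.02 0 0 0 0 1; -0.11 -0.02 0 0 0 0 1; -0.11 -0.02 0 0 0 0 1; -0.11 -0.02 0 0 0 0 1; -0.11 -0.02 0 0 0 0 1; -0.11 -0.02 0 0 0 0 1; 0 0 0 0 0 0 1; 0 0 0 0 0 0 1; 0 0 0 0 0 0 1; 0 0 0 0 0 0 1")

```text
time_s: 15.1
tcp_pos: [0.5297, -0.075, 0.1922]
ee_rot: [[-0.942, 0.171, 0.289], [0.164, 0.985, -0.048], [-0.293, 0.002, -0.956]]
wrist_force: [0.3, -0.2, -0.5]
gripper_width: 0.279
gripper_force: 30.0
```

```bash
python3 - <<'E'
from h import *
s=r.sense(); R=np.array(s['ee_rot']); p=np.array(s['tcp_pos'])
cap('wrist','w7'); z=load('w7'); cap('side','s7')
print(s['time_s'],p,np.degrees(np.arctan2(R[1,0],R[0,0])),R.round(3),np.round(s['joint_velocities'],2))
steps(*final(off=np.array([-.0228,.001,.0475])),1,1)
Q=np.array([R.T@(pt(z,u,v)-p) for v in range(203,225,2) for u in range(232,285,2)])
k=np.abs(Q[:,0]-np.median(Q[:,0]))<.006; Q=Q[k]; c=Q.mean(0); n=np.linalg.svd(Q-c)[2][2]; n*=np.sign(n[0]);print(c.round(4),n.round(3))
# foot edge: last back-face depth along columns
for u in (240,256,272):
    print([np.round(R.T@(pt(z,u,v)-p),4).tolist() for v in (197,199,200,201)])
z=load('s7'); x0,y0=200,100
b=cv2.resize(cv2.cvtColor(z['p'][y0:y0+96,x0-10:x0+86],cv2.COLOR_RGB2BGR),(576,576),interpolation=cv2.INTER_CUBIC)
P,_=p,0
f=lambda q:[(int((a-190+.5)*6),int((c+.5-100)*6)) for a,c in [proj(z,p+R@np.array(q))]][0]
for x in(-.0228,.0012):
    pts=[f((x,y,zz)) for y,zz in((-.0245,.0175),(.0265,.0175),(.0265,.0775),(-.0245,.0775))]
    cv2.polylines(b,[np.array(pts)],True,(0,255,0),1)
cv2.imwrite('pics/m7.png',b)
E
```

```text
15.1 [ 0.52972346 -0.07500449  0.19224611] 170.09438920300005 [[-0.942  0.171  0.289]
 [ 0.164  0.985 -0.048]
 [-0.293  0.002 -0.956]] [-0.02 -0.02 -0.02  0.02  0.05  0.  ]
-0.03 0.04 -0.00 0.02 -0.00 0.02 1.00
[0.0003 0.0015 0.0444] [1.    0.008 0.001]
[[-0.0365, -0.0197, 0.2121], [0.0006, -0.0125, 0.0768], [0.0004, -0.0124, 0.0747], [0.0004, -0.0123, 0.072]]
[[-0.0364, 0.0001, 0.2116], [0.0004, 0.0001, 0.0776], [0.0006, 0.0001, 0.0742], [0.0006, 0.0001, 0.0712]]
[[-0.0368, 0.0199, 0.2131], [-0.0393, 0.0199, 0.2129], [0.0003, 0.0126, 0.0751], [0.0004, 0.0125, 0.0719]]
```

View pics/m7.png

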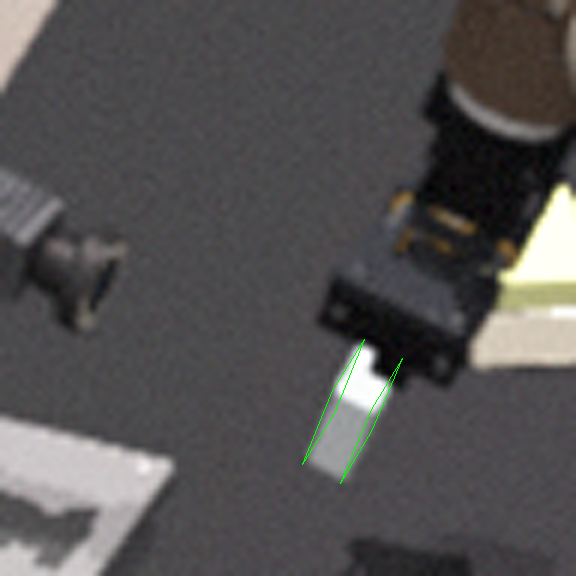

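>>> jog_arm(plan="0 0.02 0 0 0 0 1; 0 0.02 0 0 0 0 1; 0 0 0 0 0 0 1; 0 0 0 0 0 0 1; 0 0 0 0 0 0 1; 0 0 0 0 0 0 1; 0 0 0 0 0 0 1; 0 0 0 0 0 0 1; 0 0 0 0 0 0 1; 0 0 0 0 0 0 1")

```text
time_s: 16.2
tcp_pos: [0.5301, -0.074, 0.1923]
ee_rot: [[-0.942, 0.171, 0.29], [0.164, 0.985, -0.048], [-0.294, 0.002, -0.956]]
wrist_force: [-0.3, -0.4, -0.9]
gripper_width: 0.28
gripper_force: 30.0
```

```bash
python3 - <<'E'
from h import *
s=r.sense(); R=np.array(s['ee_rot']); p=np.array(s['tcp_pos'])
n=np.array([np.cos(np.radians(17.1))*np.cos(np.radians(-10.1)),np.cos(np.radians(17.1))*np.sin(np.radians(-10.1)),np.sin(np.radians(17.1))])
ey=np.cross([0,0,1],n);ey/=np.linalg.norm(ey);d=p+R@[-.0233,.001,.0475]-L
print(s['time_s'],d@n,d@ey,d@np.cross(n,ey),s['gripper_force']); print(r.finish_job())
E
```

```text
16.2 -0.1501243380097849 0.000306104587989589 -0.0001311749177539432 30.000133300200105
the job is handed in; nothing more can be done
None
```

I handed the job in at 16.2 s with the small flask held still, cap up; by my own measurements its growth face was square to the lens, 150 mm in front and centred to within about 2 mm (the calibration's limit), but the hand-in gave no verdict.

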